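Extend and lock the telescoping probe stand

ROBOT

A 6-joint arm with a two-finger parallel gripper is mounted at the origin on a cart in front of the work surface, level with it; the furniture and walls round the work are solid. World frame = base frame: x ahead of the robot, y to its left, z up, the work surface at z = 0. Lengths are in m, angles in rad, forces in N, time in s.
With the tool pointing down it reaches from about 0.425 to 0.95 m from the base axis. Payload 3.5 kg.
Tool frame: the origin (TCP) lies at the very end of the fingers, on their centre line; the grasp point (between the pads) lies 19 mm behind it (grip_depth is the distance from the TCP to the grasp point, in m); x points along the fingers, z is the direction in which the jaws open and shut, and the axes are right-handed (so a half turn about x gives the same grasp; the last joint's range is limited). The gripper opens to 85 mm and grips with 20 to 120 N. Pads are 22 mm wide; open, the fingers measure 114 mm over their backs; the gripper's body (76 mm by 85 mm) begins 54 mm behind the grasp point. The pads swing forward as they close: fully open they stand 13 mm farther back than shut.
Start: joints at [1.2, 0.286, 1.577, -0, 1.279, -0.15], TCP at [0.148, 0.659, 0.231] pointing down, gripper open.
Joint ranges: [-2.77, 2.77], [-0.9, 2.22], [0.21, 2.48], [-1.53, 4.67], [0.24, 2.81], [-2.84, 2.84]. Speed limits (rad/s): [2.79, 2.79, 3.14, 3.14, 3.14, 3.14].

INTERFACE

Orientations are given as a unit quaternion [x, y, z, w].
In Python, from plant import get_state, read_camera, calibration, sign_off, recognise, grip_depth gives the robot as it stands. The module is installed in compiled form; this text tells all that it offers.
- The arm moves only by the tool servo_tool, never from a script. Its argument "deltas" is a list that holds one entry, the list of rows, each a list of 4 numbers: the shift along the world's x, y, z scaled (see below), then the turn about the world's z scaled (see below). In form: [[[tx, ty, tz, spin], ...]]. A call has exactly 5 rows; each row is the pose to reach, as a shift and turn from the pose commanded when the call began; what a row does not reach only later rows make up. The controller multiplies each number of a shift by 10 cm and each number of a turn by 90 degrees. A row lasts 1/10 s, in which the tool goes at most 50 mm and 8.59 degrees, less where a joint would pass 70% of its speed; a pose out of reach is approached as far as the arm can. A call with a number of a shift or a turn outside -1 to 1 is refused whole. A call with a gripper value outside its range is refused whole. "claw" is the gripper's target within -1 to 1 (fully open at 1, half-way at 0, shut at -1), set as the call begins (left out, the last holds). The fingers move at their own pace and stop on an object; "force" is the grip in N (left out, the last holds). Time passes only in rows, so rows that repeat a pose let the fingers close, or fill a call up. It gives the time, the measured TCP pose, the force and the opening at its end, in the units of the state.
- get_state(): the state, without advancing time (a new reading comes with each control period).
- read_camera(name): name is "scene" or "top"; returns the picture (384x512x3 uint8, blue, green, red); there is no depth.
- calibration(name): a dict with "intrinsics" (3x3 intrinsics, pixels), "R" (3x3) and "t" (3): a world point X has camera coordinates R X + t. Camera axes: x right, y down, z forward; pixel columns grow to the right and rows downward; lengths in m; the calibration is good to about 2 mm. A picture is of the moment at which its call begins. calibration takes no time and is no camera call.
- sign_off(): hands the job in, once; it reports no verdict.
Trained networks look in the newest picture that a camera, given by its name, has taken for a name from the list of things; names that differ only in an ending like _2 or _b are one class to them, and where a whole thing is asked for, a point or a joint stands for the part that bears it (a point fixed in the world has none). Each returns a list of dicts, best first, with "p" (0 to 1); they miss things now and then, are a little off and sometimes report something else, mostly with a low value. They report only what shows in the picture. A call takes as long as a camera call. They do not tell look-alikes from the thing itself.
- recognise(camera, query): "at" ([x, y, z] in m, in world coordinates, good to about 4 mm: the middle of the surface that is visible of it).
The state is a dict: "time": time; "qpos": joint angles; "dq": joint speeds; "joint_efforts": joint torques, N m; "eef_pos": TCP position; "tcp_rot": TCP orientation; "contact_force": force on the tool from outside, world axes, zero at the start; "wrist_torque": the same for the moment, N m; "opening": opening from 0.0 (shut) to 1.0 (fully open).
Only numpy, scipy, OpenCV 4.12 (cv2) and the standard library are available. Lean on these libraries where they do the work, as an engineer would, in place of code of your own. Each camera call takes 0.05 s, during which the arm holds its last target. There are 200 camera calls.

TASK

Set the telescoping probe stand up at working height: turn its blue crossbar anticlockwise to unlock the inner section, draw it up until you feel the sprung stop, and, holding it lightly against that spring, turn it fully back clockwise so that it goes into the catch. Then let it down onto its seat and let go, so that it stays up, locked. Never pull against the sprung stop with more than 20 N or force the section where it is blocked, and leave the other things on the worktop where they are.

Things in the scene. Friction and masses are not known exactly. Their poses are not given: they have to be found in the camera images.
- stand: Probe stand: black round foot 100 mm wide, fixed to the worktop, and an upright aluminium outer tube 45 mm wide. Origin: under the foot's centre, at worktop height; z is the tube's vertical axis. A small yellow mark on the tube's collar points along the stand's x axis.
- collar_top (a point): Centre of the top of the outer tube's ribbed grey collar (51 mm wide), 150 mm above the worktop. Catch and stop are hidden inside the tube: about 1 mm above its locked height the section meets a sprung stop of 3 N/mm; it must be held 2 mm or more (6 N or more) into this spring while it is turned into the catch, and then drops 3 mm onto its seat. 20 N is under 7 mm of spring.
- handle (a point): Centre of the blue crossbar on top of the inner section, on the tube's axis, 196 mm above the worktop when pushed in; rises with lift. Bar 74 mm along this point's x (104 with its end hooks), 18 mm wide along y, 28 mm high, on a steel rod 16 mm wide; 32 mm free below it when pushed in. Grip it across the 18 mm. Its x axis is the stand's x turned by twist.
- lift (a joint): Extension of the inner section in m, 0 = pushed right in. Slides with about 0.8 N of friction; weighs 0.3 kg (varies by 20 percent) and falls back whenever it is neither held nor locked. Locked in the upper catch it reads somewhere between 0.055 and 0.108: this differs every time and can only be felt.
- twist (a joint): Turn of the inner section in rad, anticlockwise seen from above: 0 = locked end stop, 1.15 = unlocked end stop; starts at 0 to 0.2. Above 0.82 it slides freely (1.0 is a good middle); between the catches a track keeps it from turning back below about 0.8. Locked when turned back below 0.22 in the catch and let down. Turning takes about 0.03 N m.
- mug_a_mid (a point): Bystander: dark navy mug with a white inside, 73 x 105 x 92 mm. This point is half-way up it.
- mug_c_mid (a point): Bystander: dark navy mug, 73 x 105 x 92 mm. This point is half-way up it.
- saucer_a_mid (a point): Bystander: white saucer, 150 mm wide, 17 mm high. This point is half-way up it.
- test_kit_mid (a point): Bystander: flat black case with a coloured top, 114 x 165 x 44 mm. This point is half-way up it.
- cup_a_mid (a point): Bystander: small white cup, 71 x 97 x 58 mm. This point is half-way up it.
- probe_thermometer_mid (a point): Bystander: white probe thermometer lying flat, 34 x 229 x 18 mm. This point is half-way up it.
- dish_brush_mid (a point): Bystander: green dish brush, 36 x 269 x 62 mm. This point is half-way up it.
There are look-alikes about, which are no part of the job. There is more than one size of the stand; the job needs the smaller.

How it is judged:
On the way, in this order (a step that is already met when the one before it is completed fails the run):
1. the section is turned anticlockwise and unlocked while still pushed in (value of joint twist above 0.8 rad and value of joint lift below 0.02 m), for 0.1 s.
2. the unlocked section is drawn up to the height of the upper catch (value of joint lift above 0.05 m and value of joint twist above 0.75 rad), for 0.1 s.
At the end, for the whole second after the job is handed in: The inner section stands still, drawn out by more than 50 mm (only the upper catch can hold it there) and turned back to less than 0.22 rad from the locked end stop, held by the catch alone (value of joint lift above 0.05 m and value of joint twist below 0.22 rad and velocity of joint lift between -0.02 and 0.02 m/s and velocity of joint twist between -0.02 and 0.02 rad/s); the robot touches nothing.
It fails at once if the section is pulled with more than 20 N against the sprung stop (contact force between lug and buffer_face above 20 N).
It fails at once if the section is forced with more than 40 N against the track or the lower catch that blocks it (contact force between lug and stow_hook above 40 N or contact force between lug and track_wall above 40 N or contact force between lug and catch_lip above 40 N).
It fails at once if another thing on the worktop is moved by more than 20 mm (distance of any of mug_a_mid, mug_c_mid, saucer_a_mid, test_kit_mid, cup_a_mid, probe_thermometer_mid, dish_brush_mid from where it was at the start of the episode above 0.02 m).
It also fails if it takes over 48 s, if anything falls off the work surface, if the arm or the gripper's body presses on something with over 40 N, if the wrist force passes 120 N, or if a joint passes its speed limit or range.

## Working session

There is one attempt and no reset: what is moved stays moved. The work goes in short steps, Python scripts to look and compute and a tool call to move; the robot and the scene stay as the last step left them, time stands still between calls to the robot, and variables do not carry over. Pictures are saved under pics/ and viewed, about 8 in all and at most 12, crops included, and the job is handed in when it is done.

Besides the shell and the picture viewer there is one more tool, called after ">>>" in YAML: its name, and indented under it one key for each argument. servo_tool: Moves the arm, as the interface text tells. Its arguments: {"type":"object","properties":{"deltas":{"type":"array"},"claw":{"type":"number"},"force":{"type":"number"}},"required":["deltas"]}

```bash
mkdir -p pics; cat > h.py <<'E'
import numpy as np,cv2
from plant import *
def px(cam,X):
    c=calibration(cam);p=c["intrinsics"]@(c["R"]@np.array(X)+c["t"]);return p[:2]/p[2]
def at_z(cam,u,v,z):
    c=calibration(cam);R=np.array(c["R"]);t=np.array(c["t"])
    d=R.T@np.linalg.inv(c["intrinsics"])@[u,v,1];o=-R.T@t
    return o+d*(z-o[2])/d[2]
E
python3 - <<'E'
from h import *
a=[]
for n in("scene","top"):
    im=read_camera(n);a.append(im);cv2.imwrite(f"pics/{n}0.png",im)
    c=calibration(n);print(n,-np.array(c["R"]).T@c["t"])
    for q in("handle","stand","collar_top"):
        for r in recognise(n,q):print(n,q,np.round(r["at"],3),round(r["p"],2),px(n,r["at"]).round())
cv2.imwrite("pics/both0.png",cv2.resize(np.vstack(a),None,fx=.78,fy=.78) if 0 else np.vstack([cv2.resize(x,(400,300)) for x in a]))
s=get_state();print(s["time"],s["eef_pos"],s["tcp_rot"],grip_depth,s["contact_force"])
E
```

```text
scene [-0.05920524 -1.047077    1.35998068]
scene handle [ 0.46  -0.008  0.204] 0.69 [242. 192.]
scene handle [ 0.623 -0.484  0.266] 0.65 [355. 250.]
scene handle [ 0.62  -0.041  0.07 ] 0.6 [280. 206.]
scene stand [ 0.607 -0.49   0.085] 0.95 [345. 285.]
scene stand [ 0.451 -0.012  0.083] 0.73 [241. 214.]
scene stand [0.576 0.386 0.007] 0.21 [226. 163.]
scene collar_top [ 0.457 -0.011  0.077] 0.74 [243. 215.]
scene collar_top [ 0.613 -0.492  0.088] 0.69 [346. 284.]
top [0.42027599 0.03837524 1.53951659]
top handle [ 0.461 -0.     0.21 ] 0.68 [260. 209.]
top handle [ 0.621 -0.473  0.264] 0.68 [399. 159.]
top stand [ 0.617 -0.464  0.094] 0.82 [380. 167.]
top stand [0.465 0.006 0.011] 0.61 [257. 210.]
top collar_top [0.46  0.003 0.016] 0.78 [258. 211.]
top collar_top [ 0.615 -0.462  0.096] 0.64 [379. 168.]
top collar_top [0.456 0.    0.212] 0.15 [260. 210.]
0.4 [0.14774937 0.65852474 0.23111849] [-0.44195359  0.55213408  0.44181762  0.55192588] 0.0187 [ 0.80072318  0.2575531  -0.01303253]
```

View pics/scene0.png

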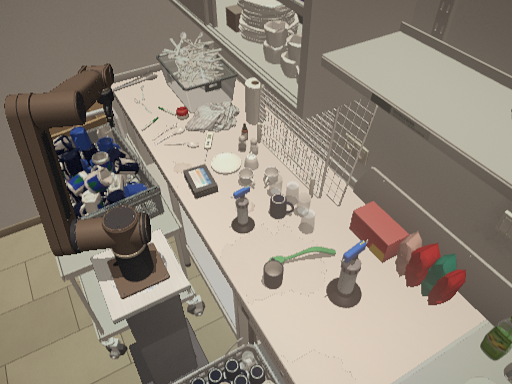

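View pics/top0.png

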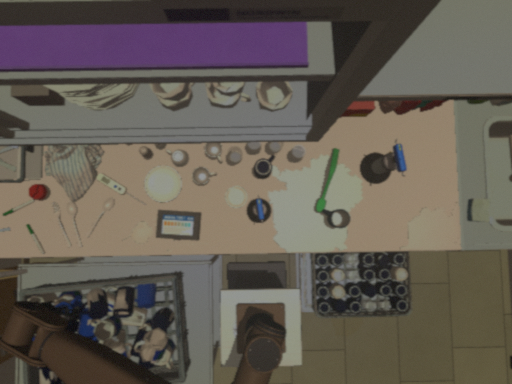

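Candidates for the handle are the small stand's bar (scene 242,192; top 260,210) and the taller look-alike (scene 355,250; top 399,157). The smaller one at about (0.46, 0.00) fits the description, so I check it in a close crop.

```bash
python3 - <<'E'
from h import *
t=read_camera("top");s=read_camera("scene")
A=cv2.resize(t[180:240,225:295],None,fx=8,fy=8,interpolation=cv2.INTER_CUBIC)[:480]
B=cv2.resize(s[175:240,220:270],None,fx=7,fy=7,interpolation=cv2.INTER_CUBIC)
h=min(len(A),len(B));cv2.imwrite("pics/crop.png",cv2.resize(np.hstack([A[:h],B[:h]]),None,fx=.85,fy=.85))
for n,im,(r0,r1,c0,c1) in(("top",t,(190,230,240,280)),("scene",s,(180,205,225,260))):
    c=im[r0:r1,c0:c1].astype(int)
    m=(c[...,0]>c[...,2]*1.6+15)&(c[...,0]>60)
    ys,xs=np.nonzero(m);z=.21
    P=np.array([at_z(n,x+c0,y+r0,z)[:2] for x,y in zip(xs,ys)])
    r=cv2.minAreaRect(P.astype(np.float32)*1000);w,V=np.linalg.eigh(np.cov(P.T));v=V[:,1]
    print(n,len(xs),r,"mean",P.mean(0),"dir deg",np.degrees(np.arctan2(v[1],v[0])))
for z in(.196,.21):print(px("top",[.46,0,z]),px("scene",[.46,0,z]))
# yellow mark
c=t[180:240,225:295].astype(int);m=(c[...,2]>c[...,0]+60)&(c[...,1]>c[...,0]+40);print("yellow",[(x+225,y+180,tuple(c[y,x])) for y,x in zip(*np.nonzero(m))][:12])
E
```

```text
top 60 ((458.2514343261719, -1.0320653915405273), (59.10578155517578, 14.498408317565918), 6.5416669845581055) mean [ 0.45359932 -0.00115371] dir deg -173.34018873275087
scene 38 ((458.5885314941406, -4.184863090515137), (65.9386215209961, 13.325571060180664), 8.19031047821045) mean [ 0.4558517  -0.00497138] dir deg -174.69065579408118
[259.63901099 209.30040891] [240.86383934 192.11187786]
[259.75168907 209.17962303] [240.74397533 189.57840005]
yellow []
```

View pics/crop.png

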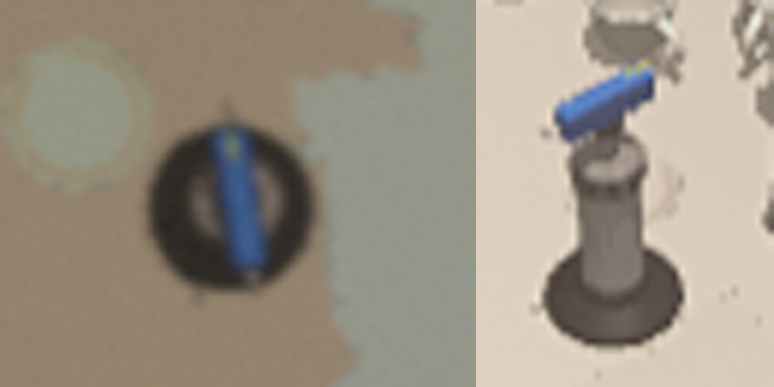

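The crop shows the small stand with a 74 mm blue bar centred at top pixel (260.5, 209), so about (0.459, -0.001). Its yellow-marked end points along +x, turned about +7°. I'll use jaw yaw -83° so that joint 6 has room for the turn.

>>> servo_tool:
  deltas:
    - [[0.12,-0.2,0.16,-0.05],[0.24,-0.4,0.32,-0.1],[0.36,-0.6,0.48,-0.15],[0.48,-0.8,0.64,-0.2],[0.6,-1,0.8,-0.25]]
  claw: 1

```text
time: 1.0
eef_pos: [0.2082, 0.5578, 0.3121]
tcp_rot: [-0.325, 0.628, 0.325, 0.628]
contact_force: [-0.1, 0.7, 0.6]
opening: 1.004
```

>>> servo_tool:
  deltas:
    - [[0.12,-0.2,0,-0.05],[0.24,-0.4,0,-0.1],[0.36,-0.6,0,-0.15],[0.48,-0.8,0,-0.2],[0.6,-1,0,-0.25]]

```text
time: 1.5
eef_pos: [0.2682, 0.4578, 0.3115]
tcp_rot: [-0.196, 0.679, 0.196, 0.68]
contact_force: [-0.5, 1.0, 0.0]
opening: 1.002
```

>>> servo_tool:
  deltas:
    - [[0.12,-0.2,0,-0.05],[0.24,-0.4,0,-0.1],[0.36,-0.6,0,-0.15],[0.48,-0.8,0,-0.2],[0.6,-1,0,-0.25]]

```text
time: 2.0
eef_pos: [0.3281, 0.3577, 0.3115]
tcp_rot: [-0.06, 0.704, 0.06, 0.705]
contact_force: [-0.4, -0.8, -0.1]
opening: 0.999
```

>>> servo_tool:
  deltas:
    - [[0.12,-0.2,0,-0.05],[0.24,-0.4,0,-0.1],[0.36,-0.6,0,-0.15],[0.48,-0.8,0,-0.2],[0.6,-1,0,-0.25]]

```text
time: 2.5
eef_pos: [0.3882, 0.2577, 0.3116]
tcp_rot: [0.079, 0.702, -0.079, 0.703]
contact_force: [-0.0, 1.0, -0.1]
opening: 1.002
```

>>> servo_tool:
  deltas:
    - [[0.1,-0.2,0,-0.05],[0.2,-0.4,0,-0.1],[0.3,-0.6,0,-0.15],[0.4,-0.8,0,-0.2],[0.5,-1,0,-0.25]]

```text
time: 3.0
eef_pos: [0.4381, 0.1577, 0.3116]
tcp_rot: [0.215, 0.674, -0.215, 0.674]
contact_force: [0.3, 0.2, 0.2]
opening: 1.002
```

>>> servo_tool:
  deltas:
    - [[0.04,-0.2,0,-0.05],[0.08,-0.4,0,-0.1],[0.12,-0.6,0,-0.15],[0.16,-0.8,0,-0.2],[0.2,-1,0,-0.25]]

```text
time: 3.5
eef_pos: [0.4578, 0.0578, 0.3116]
tcp_rot: [0.342, 0.619, -0.342, 0.619]
contact_force: [0.1, 0.4, 0.4]
opening: 0.999
```

>>> servo_tool:
  deltas:
    - [[0,-0.15,0,-0.06],[0,-0.3,0,-0.12],[0,-0.45,0,-0.18],[0,-0.6,0,-0.24],[0,-0.6,0,-0.28]]

```text
time: 4.0
eef_pos: [0.4578, -0.0028, 0.3115]
tcp_rot: [0.469, 0.529, -0.469, 0.529]
contact_force: [-0.4, 0.2, 0.8]
opening: 1.001
```

```bash
python3 - <<'E'
from h import *
print(at_z("top",259,210.4,.02),at_z("top",260.7,209.1,.21))
s=read_camera("scene");cv2.imwrite("pics/s1.png",cv2.resize(s[130:250,180:320],None,fx=5,fy=5,interpolation=cv2.INTER_CUBIC))
E
```

```text
[ 0.46087266 -0.00240608  0.02      ] [ 0.460223   -0.00330677  0.21      ]
```

View pics/s1.png

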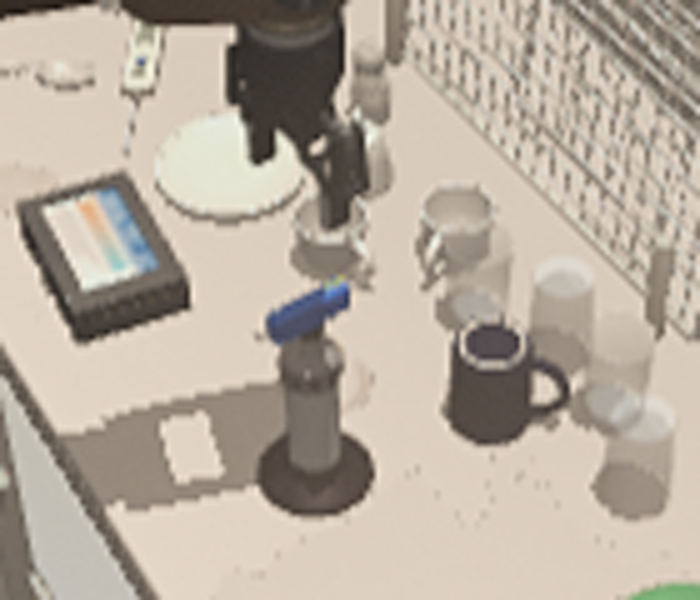

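The gripper is above the small stand, with its bar at crop (308,312) and the jaws across it. The foot and bar centres agree at (0.460, -0.003), so I go down.

>>> servo_tool:
  deltas:
    - [[0.02,0,-0.2,0],[0.02,0,-0.4,0],[0.02,0,-0.6,0],[0.02,0,-0.8,0],[0.02,0,-1,0]]

```text
time: 4.55
eef_pos: [0.4598, -0.0012, 0.2108]
tcp_rot: [0.468, 0.53, -0.467, 0.531]
contact_force: [0.2, 0.3, 1.0]
opening: 1.002
```

>>> servo_tool:
  deltas:
    - [[0,0,-0.08,0],[0,0,-0.16,0],[0,0,-0.24,0],[0,0,-0.32,0],[0,0,-0.32,0]]

```text
time: 5.05
eef_pos: [0.4593, -0.0013, 0.1784]
tcp_rot: [0.468, 0.531, -0.468, 0.53]
contact_force: [-0.5, -0.1, -0.6]
opening: 0.999
```

>>> servo_tool:
  deltas:
    - [[0,0,0,0],[0,0,0,0],[0,0,0,0],[0,0,0,0],[0,0,0,0]]
  claw: -1
  force: 30

```text
time: 5.55
eef_pos: [0.46, -0.0012, 0.1797]
tcp_rot: [0.468, 0.53, -0.468, 0.53]
contact_force: [-0.2, 1.3, 0.5]
opening: 0.204
```

>>> servo_tool:
  deltas:
    - [[0,0,0,0],[0,0,0,0],[0,0,0,0],[0,0,0,0],[0,0,0,0]]

```text
time: 6.05
eef_pos: [0.46, -0.0013, 0.1797]
tcp_rot: [0.468, 0.53, -0.468, 0.53]
contact_force: [0.3, 1.3, 3.9]
opening: 0.209
```

>>> servo_tool:
  deltas:
    - [[0,0,0,0.06],[0,0,0,0.12],[0,0,0,0.18],[0,0,0,0.24],[0,0,0,0.3]]
  force: 50

```text
time: 6.55
eef_pos: [0.4603, -0.0019, 0.1797]
tcp_rot: [0.33, 0.625, -0.33, 0.626]
contact_force: [0.4, -0.4, 2.8]
opening: 0.203
```

```bash
python3 -c "
from h import *
s=get_state();print(s['wrist_torque'],s['contact_force'],s['eef_pos'],s['qpos'][5])"
```

```text
[-0.05829597 -0.06027851 -0.05689938] [ 0.36901981 -0.37771967  2.75121611] [ 0.46028032 -0.0019296   0.17973024] 0.746726639414289
```

>>> servo_tool:
  deltas:
    - [[0,0,0,0.06],[0,0,0,0.12],[0,0,0,0.18],[0,0,0,0.24],[0,0,0,0.27]]

```text
time: 7.05
eef_pos: [0.4608, -0.0024, 0.1798]
tcp_rot: [0.191, 0.679, -0.192, 0.682]
contact_force: [1.6, -1.2, 1.7]
opening: 0.203
```

>>> servo_tool:
  deltas:
    - [[0,0,0,0],[0,0,0,0],[0,0,0,0],[0,0,0,0],[0,0,0,0]]

```text
time: 7.55
eef_pos: [0.4605, -0.002, 0.1798]
tcp_rot: [0.192, 0.68, -0.193, 0.681]
contact_force: [2.3, -3.1, 1.9]
opening: 0.202
```

```bash
python3 -c "
from h import *
s=get_state();print(s['wrist_torque'],s['contact_force'],s['eef_pos'],s['qpos'][5])
im=read_camera('scene');cv2.imwrite('pics/s2.png',cv2.resize(im[150:240,200:290],None,fx=6,fy=6,interpolation=cv2.INTER_CUBIC))"
```

```text
[-0.9177137  -0.84675666 -0.00214562] [ 2.29751282 -3.13576065  1.94396773] [ 0.460493   -0.00197739  0.17975279] 0.3266721734075478
```

View pics/s2.png

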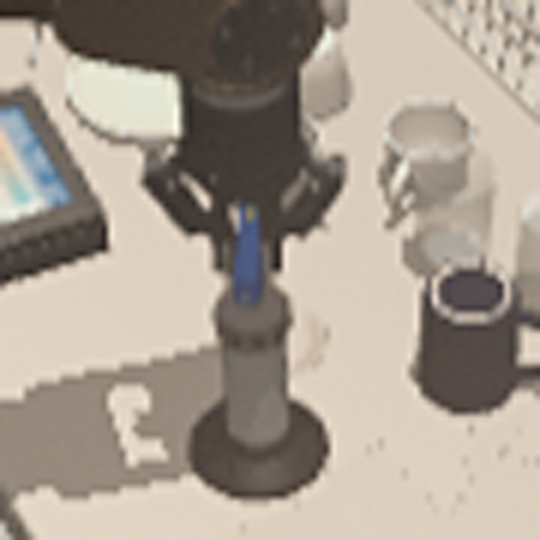

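The bar turned with the gripper (crop 247,255) and there is no stop torque. I draw it up gently.

>>> servo_tool:
  deltas:
    - [[0,0,0.02,0],[0,0,0.04,0],[0,0,0.07,0],[0,0,0.1,0],[0,0,0.1,0]]

```text
time: 8.1
eef_pos: [0.4601, -0.0019, 0.1887]
tcp_rot: [0.192, 0.68, -0.193, 0.681]
contact_force: [4.3, -3.7, -3.4]
opening: 0.203
```

>>> servo_tool:
  deltas:
    - [[0,0,0.05,0],[0,0,0.1,0],[0,0,0.15,0],[0,0,0.2,0],[0,0,0.2,0]]

```text
time: 8.6
eef_pos: [0.4602, -0.0019, 0.2089]
tcp_rot: [0.192, 0.68, -0.193, 0.681]
contact_force: [5.0, -3.6, -2.6]
opening: 0.203
```

>>> servo_tool:
  deltas:
    - [[0,0,0.05,0],[0,0,0.1,0],[0,0,0.15,0],[0,0,0.2,0],[0,0,0.2,0]]

```text
time: 9.1
eef_pos: [0.4601, -0.0019, 0.2287]
tcp_rot: [0.192, 0.68, -0.193, 0.681]
contact_force: [4.7, -4.4, -2.5]
opening: 0.201
```

>>> servo_tool:
  deltas:
    - [[0,0,0.01,0],[0,0,0.02,0],[0,0,0.03,0],[0,0,0.04,0],[0,0,0.04,0]]

```text
time: 9.6
eef_pos: [0.46, -0.0019, 0.232]
tcp_rot: [0.192, 0.68, -0.193, 0.681]
contact_force: [5.0, -3.9, -3.6]
opening: 0.202
```

>>> servo_tool:
  deltas:
    - [[0,0,0.01,0],[0,0,0.02,0],[0,0,0.03,0],[0,0,0.04,0],[0,0,0.04,0]]

```text
time: 10.1
eef_pos: [0.46, -0.0018, 0.236]
tcp_rot: [0.192, 0.68, -0.193, 0.681]
contact_force: [4.7, -3.6, -3.4]
opening: 0.202
```

>>> servo_tool:
  deltas:
    - [[0,0,0.01,0],[0,0,0.02,0],[0,0,0.03,0],[0,0,0.04,0],[0,0,0.04,0]]

```text
time: 10.6
eef_pos: [0.4598, -0.0018, 0.239]
tcp_rot: [0.192, 0.68, -0.193, 0.681]
contact_force: [5.4, -4.0, -5.9]
opening: 0.2
```

The force rose and the motion fell 1 mm short, so this is probably the spring. A small step will confirm it.

>>> servo_tool:
  deltas:
    - [[0,0,0.01,0],[0,0,0.015,0],[0,0,0.015,0],[0,0,0.015,0],[0,0,0.015,0]]

```text
time: 11.1
eef_pos: [0.4597, -0.0017, 0.2397]
tcp_rot: [0.192, 0.68, -0.193, 0.681]
contact_force: [6.2, -4.3, -9.0]
opening: 0.204
```

>>> servo_tool:
  deltas:
    - [[0,0,0.01,0],[0,0,0.02,0],[0,0,0.022,0],[0,0,0.022,0],[0,0,0.022,0]]

```text
time: 11.6
eef_pos: [0.4595, -0.0017, 0.2409]
tcp_rot: [0.192, 0.681, -0.193, 0.68]
contact_force: [8.0, -4.1, -12.4]
opening: 0.206
```

Spring load is about 9 N (3 mm). I turn back clockwise.

>>> servo_tool:
  deltas:
    - [[0,0,0,-0.04],[0,0,0,-0.08],[0,0,0,-0.12],[0,0,0,-0.16],[0,0,0,-0.2]]

```text
time: 12.1
eef_pos: [0.4591, -0.0015, 0.2408]
tcp_rot: [0.297, 0.642, -0.298, 0.641]
contact_force: [6.7, -3.3, -11.4]
opening: 0.202
```

```bash
python3 -c "
from h import *
s=get_state();print(s['wrist_torque'],s['contact_force'],s['eef_pos'],s['qpos'][5])"
```

```text
[-1.10172524 -1.86648261  0.00264549] [  6.66872104  -3.31383814 -11.37579665] [ 0.45910605 -0.00151378  0.24083184] 0.6433526471601874
```

>>> servo_tool:
  deltas:
    - [[0,0,0,-0.05],[0,0,0,-0.1],[0,0,0,-0.15],[0,0,0,-0.2],[0,0,0,-0.25]]

```text
time: 12.6
eef_pos: [0.4585, -0.001, 0.2406]
tcp_rot: [0.416, 0.573, -0.417, 0.57]
contact_force: [5.9, -2.2, -11.9]
opening: 0.202
```

```bash
python3 -c "
from h import *
s=get_state();print(s['wrist_torque'],s['contact_force'],s['eef_pos'],s['qpos'][5])"
```

```text
[-0.73265088 -1.45485609 -0.0435945 ] [  5.88261138  -2.20012467 -11.93815518] [ 0.4584702  -0.00104116  0.24056138] 1.0364838286539835
```

>>> servo_tool:
  deltas:
    - [[0,0,0,-0.04],[0,0,0,-0.08],[0,0,0,-0.12],[0,0,0,-0.12],[0,0,0,-0.12]]

```text
time: 13.1
eef_pos: [0.4583, -0.0006, 0.2405]
tcp_rot: [0.468, 0.532, -0.468, 0.528]
contact_force: [5.8, -1.1, -11.6]
opening: 0.201
```

```bash
python3 -c "
from h import *
s=get_state();print(s['wrist_torque'],s['contact_force'],s['eef_pos'],s['qpos'][5])"
```

```text
[-0.55730065 -1.40705637 -0.02349135] [  5.75746706  -1.06459031 -11.57432876] [ 0.45826958 -0.00057306  0.2404905 ] 1.2220703164032147
```

>>> servo_tool:
  deltas:
    - [[0,0,0,-0.02],[0,0,0,-0.04],[0,0,0,-0.06],[0,0,0,-0.06],[0,0,0,-0.06]]

```text
time: 13.6
eef_pos: [0.4583, -0.0004, 0.2405]
tcp_rot: [0.492, 0.509, -0.493, 0.505]
contact_force: [5.8, -0.6, -11.6]
opening: 0.199
```

```bash
python3 -c "
from h import *
s=get_state();print(s['wrist_torque'],s['contact_force'],s['eef_pos'],s['qpos'][5])"
```

```text
[-0.43164359 -1.45020532 -0.04244225] [  5.78151393  -0.61372917 -11.61052206] [ 4.58261273e-01 -3.66345293e-04  2.40457953e-01] 1.316366182574034
```

>>> servo_tool:
  deltas:
    - [[0,0,0,-0.02],[0,0,0,-0.04],[0,0,0,-0.05],[0,0,0,-0.05],[0,0,0,-0.05]]

```text
time: 14.1
eef_pos: [0.4582, -0.0002, 0.2405]
tcp_rot: [-0.511, -0.49, 0.512, -0.486]
contact_force: [5.1, -0.7, -11.1]
opening: 0.204
```

```bash
python3 -c "
from h import *
s=get_state();print(s['wrist_torque'],s['contact_force'],s['eef_pos'],s['qpos'][5])"
```

```text
[-0.19673887 -1.50108308  0.45314688] [  5.12529369  -0.68163269 -11.08878455] [ 4.58249863e-01 -1.79302762e-04  2.40466513e-01] 1.3932134514799757
```

The end stop is felt (0.45 N m). I lower it onto the seat.

>>> servo_tool:
  deltas:
    - [[0,0,-0.01,0.005],[0,0,-0.02,0.01],[0,0,-0.03,0.015],[0,0,-0.04,0.015],[0,0,-0.045,0.015]]

```text
time: 14.6
eef_pos: [0.4588, -0.0005, 0.239]
tcp_rot: [-0.506, -0.495, 0.506, -0.492]
contact_force: [3.3, 1.2, -8.0]
opening: 0.202
```

```bash
python3 -c "
from h import *
s=get_state();print(s['wrist_torque'],s['contact_force'],s['eef_pos'],s['qpos'][5])"
```

```text
[ 0.23683643 -0.82917837  0.01736054] [ 3.25189504  1.19727932 -7.99030384] [ 0.45876744 -0.00052743  0.23900287] 1.3710875375466545
```

>>> servo_tool:
  deltas:
    - [[0,0,0,0],[0,0,0,0],[0,0,0,0],[0,0,0,0],[0,0,0,0]]

```text
time: 15.1
eef_pos: [0.4591, -0.0009, 0.2399]
tcp_rot: [-0.506, -0.495, 0.506, -0.493]
contact_force: [2.1, 3.2, -11.2]
opening: 0.199
```

The spring is still compressed about 2 mm, since the controller had sagged below its command. I lower further.

>>> servo_tool:
  deltas:
    - [[0,0,-0.01,0],[0,0,-0.02,0],[0,0,-0.03,0],[0,0,-0.035,0],[0,0,-0.035,0]]

```text
time: 15.6
eef_pos: [0.4597, -0.0012, 0.2378]
tcp_rot: [0.506, 0.494, -0.506, 0.494]
contact_force: [-1.2, 4.4, -2.9]
opening: 0.199
```

```bash
python3 -c "
from h import *
s=get_state();print(s['wrist_torque'],s['contact_force'],s['eef_pos'],s['qpos'][5])"
```

```text
[ 1.15483465  0.37391552 -0.0331608 ] [-1.17969658  4.42987645 -2.87113154] [ 0.45973332 -0.00115575  0.23778307] 1.371010085647787
```

>>> servo_tool:
  deltas:
    - [[0,0,-0.01,0],[0,0,-0.02,0],[0,0,-0.02,0],[0,0,-0.02,0],[0,0,-0.02,0]]

```text
time: 16.1
eef_pos: [0.46, -0.0012, 0.2364]
tcp_rot: [0.506, 0.494, -0.506, 0.494]
contact_force: [-3.0, 4.8, 1.0]
opening: 0.196
```

```bash
python3 -c "
from h import *
s=get_state();print(s['wrist_torque'],s['contact_force'],s['eef_pos'],s['qpos'][5])"
```

```text
[ 1.32415883  0.72914455 -0.04134931] [-3.03743181  4.75105797  1.02959839] [ 0.4599684  -0.00124257  0.23643486] 1.370955005332929
```

>>> servo_tool:
  deltas:
    - [[0,0,-0.01,0],[0,0,-0.015,0],[0,0,-0.015,0],[0,0,-0.015,0],[0,0,-0.015,0]]

```text
time: 16.6
eef_pos: [0.4602, -0.0013, 0.2363]
tcp_rot: [0.506, 0.494, -0.506, 0.494]
contact_force: [-3.5, 4.7, 5.8]
opening: 0.203
```

It is seated: the push is resisted without moving. I release it, open fully and rise.

>>> servo_tool:
  deltas:
    - [[0,0,0,0],[0,0,0,0],[0,0,0,0],[0,0,0,0],[0,0,0,0]]
  claw: 1

```text
time: 17.1
eef_pos: [0.4599, -0.0017, 0.2335]
tcp_rot: [-0.506, -0.494, 0.506, -0.494]
contact_force: [0.6, 0.4, -0.3]
opening: 0.994
```

>>> servo_tool:
  deltas:
    - [[0,0,0,0],[0,0,0,0],[0,0,0,0],[0,0,0,0],[0,0,0,0]]

```text
time: 17.6
eef_pos: [0.4598, -0.0014, 0.2335]
tcp_rot: [-0.506, -0.494, 0.506, -0.494]
contact_force: [0.1, -0.2, -0.5]
opening: 1.003
```

```bash
python3 -c "
from h import *
s=get_state();print(s['wrist_torque'],s['contact_force'],s['eef_pos'],s['opening'])
im=read_camera('scene');cv2.imwrite('pics/s3.png',cv2.resize(im[150:240,200:290],None,fx=6,fy=6,interpolation=cv2.INTER_CUBIC))"
```

```text
[-0.04707923  0.0445859  -0.00538442] [ 0.07544736 -0.1595114  -0.46647454] [ 0.45980671 -0.00138964  0.23352922] 1.0025584416960909
```

View pics/s3.png

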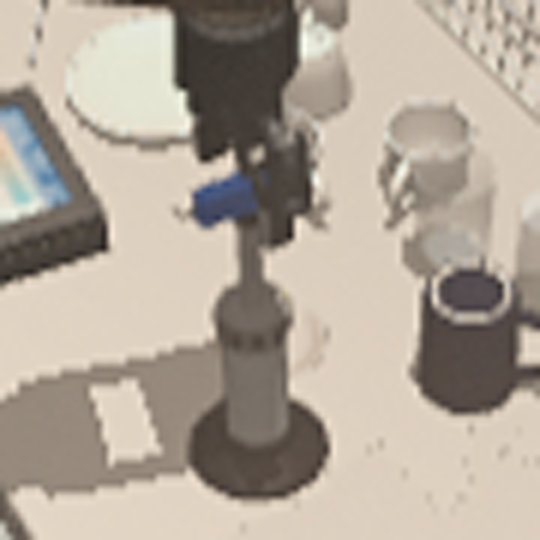

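The section stays up: the bar is at crop (225,200), with the steel rod standing out of the collar. The gripper is open and touches nothing. I rise clear.

>>> servo_tool:
  deltas:
    - [[0,0,0.1,0],[0,0,0.3,0],[0,0,0.5,0],[0,0,0.7,0],[0,0,0.9,0]]

```text
time: 18.15
eef_pos: [0.4598, -0.0014, 0.3253]
tcp_rot: [0.506, 0.494, -0.506, 0.494]
contact_force: [-0.5, 0.9, -0.5]
opening: 0.998
```

>>> servo_tool:
  deltas:
    - [[0,0,0,0],[0,0,0,0],[0,0,0,0],[0,0,0,0],[0,0,0,0]]

```text
time: 18.65
eef_pos: [0.4594, -0.0013, 0.3224]
tcp_rot: [-0.506, -0.494, 0.506, -0.493]
contact_force: [-0.4, 0.3, -0.1]
opening: 0.998
```

```bash
python3 -c "
from h import *
s=get_state();print(s['time'],s['contact_force'],s['eef_pos'])
im=read_camera('scene');cv2.imwrite('pics/s4.png',cv2.resize(im[130:230,190:300],None,fx=6,fy=6,interpolation=cv2.INTER_CUBIC))
print([(r['at'],r['p']) for r in recognise('scene','handle')])"
```

```text
18.65 [-0.40222065  0.26539131 -0.13516975] [ 0.45941404 -0.00129333  0.3224023 ]
[([0.6245, -0.4837, 0.2653], 0.82), ([0.4596, -0.007, 0.255], 0.48)]
```

View pics/s4.png

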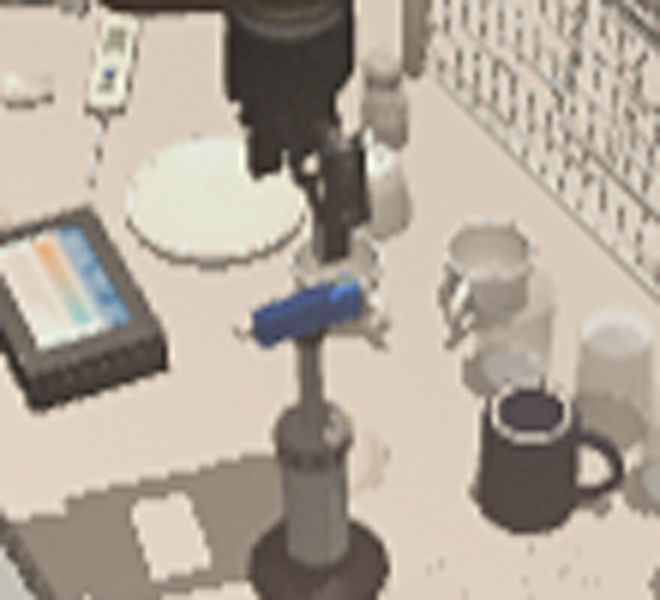

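The bar stands up at crop (307,310), about 0.057 m out, with the gripper well clear and the bystanders in place. I hand in.

```bash
python3 -c "
from h import *
sign_off()"
```

```text
the job is handed in; nothing more can be done
```

The probe stand is up at working height and looks locked. I handed it in at about 18.7 s of the 48 s allowed; no verdict is reported.

- **Unlock and lift:** I gripped the smaller stand's bar, turned it about 0.9 rad anticlockwise and drew it up. I felt the sprung stop at a lift of about 0.058 m and held about 9 N against it.
- **Lock:** I turned it clockwise until the end stop gave 0.45 N m. Then I lowered it onto its seat, where a light downward push no longer moved it.
- **Correction on the way:** The first lowering step was too short and left the spring still compressed, so I lowered further. Nothing I measured came near the 20 N limit.
- **Last checks:** After release the bar stayed up. The recogniser put it at z ≈ 0.255, a lift of about 0.057 m, and it was turned back near the locked end. The force reading was about 0 N with the gripper well clear, and the bystanders in the last view looked unmoved; I did not measure their positions.

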